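# Stand the fallen bench mirror back up at the ware board

## Robot

A 6-joint arm with a two-finger parallel gripper is mounted at the origin on the work surface. World frame = base frame: x ahead of the robot, y to its left, z up, the work surface at z = 0. Lengths are in m, angles in rad, forces in N, time in s.
With the tool pointing down it reaches from about 0.25 to 0.775 m from the base axis. Payload 4 kg.
Tool frame: the origin (TCP) lies on the centre line of the jaws, within the pads' length; the fingertips stand 17 mm ahead of it and the grasp point (between the pads) lies 2 mm behind it; z points along the fingers, y is the line along which they close (so a half turn about z gives the same grasp; the last joint's range is limited). The gripper opens to 94 mm and grips with 3 to 60 N. Pads are 16 mm wide; open, the fingers measure 119 mm over their backs; the gripper's body (75 mm by 177 mm) begins 78 mm behind the grasp point.
Start: joints at [1.203, 0.087, 1.371, -0, 1.684, -0.103], TCP at [0.144, 0.531, 0.198] pointing down, gripper open.
Joint ranges: [-3.1, 3.1], [-0.76, 2.03], [0.27, 2.55], [-1.08, 4.22], [0.17, 2.65], [-2.57, 2.57]. Speed limits (rad/s): [2.79, 2.79, 3.14, 3.14, 3.14, 3.14].

## Interface

Orientations are given as [roll, pitch, yaw] about the fixed x, y, z axes, in that order (R = Rz(yaw) Ry(pitch) Rx(roll)).
In Python, from bench import robot gives the robot as it stands.
- The arm moves only by the tool servo_tool, never from a script. Its argument "plan" is a list of rows, each a list of 7 numbers: the shift along the tool's x, y, z normalised to -1 to 1, where 1 is 0.1 m, then the turn, a rotation vector about the tool's x, y, z normalised to -1 to 1, where 1 is pi/2 rad, then the finger opening in mm, from 0 to 94. In form: [[x, y, z, ax, ay, az, gripper], ...]. A call has 1 to 12 rows; each row is the pose to reach, as a shift and turn from the pose commanded when the call began, along the tool's axes at that moment; what a row does not reach only later rows make up. A row lasts 1/12 s, in which the tool goes at most 41.7 mm and 7.16 degrees, less where a joint would pass 70% of its speed; a pose out of reach is approached as far as the arm can. A call with a number of a shift or a turn outside -1 to 1 is refused whole. A call with a gripper value outside its range is refused whole. The fingers move at their own pace and stop on an object; the grip force is fixed at half the most. Time passes only in rows, so rows that repeat a pose let the fingers close. It gives the time, the measured TCP pose, the force, the opening and the grip force at its end, in the units of the state.
- robot.get_obs(): the state, without advancing time (a new reading comes with each control period).
- robot.snapshot(name): name is "side" or "top"; returns the picture (420x560x3 uint8, red, green, blue); there is no depth.
- robot.camera_params(name): a dict with "camera_matrix" (3x3 intrinsics, pixels), "distortion" ([k1, k2, p1, p2, k3] as OpenCV has them; the pictures are not rectified), "rvec" (rotation vector, rad) and "tvec" (3), from world to camera coordinates, as OpenCV has them. Camera axes: x right, y down, z forward; pixel columns grow to the right and rows downward; lengths in m; the calibration is good to about 2 mm. A picture is of the moment at which its call begins. camera_params takes no time and is no camera call.
- robot.close_job(): hands the job in; it is judged then, once.
Trained networks look in the newest picture that a camera, given by its name, has taken for a name from the list of things; names that differ only in an ending like _2 or _b are one class to them, and where a whole thing is asked for, a point or a joint stands for the part that bears it (a point fixed in the world has none). Each returns a list of dicts, best first, with "conf" (0 to 1); they miss things now and then, are a little off and sometimes report something else, mostly with a low value. They report only what shows in the picture. A call takes as long as a camera call. They do not tell look-alikes from the thing itself.
- robot.find_in(thing, camera): "extent" ([centre column, centre row, width, height] in pixels, round what is visible of it).
The state is a dict: "time": time; "joint_positions": joint angles; "qvel": joint speeds; "joint_torque": joint torques, N m; "tool_pos": TCP position; "ee_rot": TCP orientation; "wrist_force": force on the tool from outside, world axes, zero at the start; "wrist_torque": the same for the moment, N m; "width": finger opening in m; "finger_force": force on a finger pad.
Only numpy, scipy, OpenCV 4.12 (cv2) and the standard library are available. Lean on these libraries where they do the work, as an engineer would, in place of code of your own. Each camera call takes 0.05 s, during which the arm holds its last target. There are 200 camera calls.

## Task

The potter's bench mirror has been knocked flat on its back. By pushing only, tip it back up so that it stands on its steel foot with the glass facing the mugs, then push it along the bench until the front of its foot is flush against the edge of the ware board. Never pick the mirror up, and leave the mugs and everything else on the bench undisturbed.

Things in the scene. Friction and masses are not known exactly. Their poses are not given: they have to be found in the camera images.
- mirror: Loose L-shaped bench mirror, 0.4 to 0.9 kg: blue panel 110 mm wide, 130 tall, 6 thick, pale glass on its front, joined square to a heavy steel foot 80 wide, 12 thick, reaching 80 mm forward of the panel's back. Origin: middle of the heel edge (back of panel meets underside of foot). x forward along the foot, y width, z up the panel. At the start it lies on its back: x up, z level, away from the board.
- foot_push (a point): Middle of the foot's upper face, 60 mm ahead of the heel: at the start 60 mm above the bench, on the raised foot's face that looks away from the board. A level push here towards the board (about 1 to 5 N) turns the mirror about its heel edge; past about 35 degrees it falls onto its foot by itself, the panel swinging up behind whatever pushed it.
- back_push (a point): Middle of the back of the panel, 20 mm above the heel: pushed low here, the standing mirror slides along the bench without tipping (up to about 9 N to slide it).
- toe (a point): Middle of the front lower edge of the mirror's foot, 80 mm ahead of the mirror's origin along its x axis.
- board: Fixed brown wooden ware board on the bench, 140 mm (x) by 420 mm (y), 20 thick, three mugs on it. Origin at the centre of its underside; x points away from the robot, z up. The foot goes against its long edge nearer the robot, at x = -70 mm. The mirror starts in front of this edge, up to 0.3 rad out of square, its heel 110 to 150 mm from the edge.
- board_edge (a point): Middle of the board's long edge that faces the robot, at bench height.
- mug_a: Loose white unfired mug standing on the ware board, 76 mm across, 85 mm tall, with a handle; leave it alone. Origin at the centre of its underside.
- mug_b: Loose white unfired mug standing on the ware board, 76 mm across, 85 mm tall, with a handle; leave it alone. Origin at the centre of its underside.
- mug_c: Loose white unfired mug standing on the ware board, 76 mm across, 85 mm tall, with a handle; leave it alone. Origin at the centre of its underside.
- bowl: Loose white bowl, 110 mm across, 45 mm tall, on the bench to one side of the mirror; leave it alone. Origin at the centre of its underside.
- mould: Loose plaster mould block, 80 x 90 x 90 mm with a black band, standing on the bench to one side of the mirror; leave it alone. Origin at the centre of its underside.
- sponge: Yellow sponge block, 75 x 120 x 45 mm, lying beyond one end of the ware board; leave it alone. Origin at the centre of its underside.
- brush: Brush, 170 mm long, lying beyond one end of the ware board; leave it alone.
Things that resemble listed ones, but are neither listed nor needed, are in the scene too. Leave any purple or red look-alike of the mirror alone.

How it is judged:
By the outcome, as a careful person would: the job done as asked, in the order asked, and still so for the second after the job is handed in, with the robot touching nothing.
It also fails if it takes over 56 s, if anything falls off the work surface, if the arm or the gripper's body presses on something with over 40 N, if the wrist force passes 120 N, or if a joint passes its speed limit or range.

## Working session

There is one attempt and no reset: what is moved stays moved. The work goes in short steps, Python scripts to look and compute and a tool call to move; the robot and the scene stay as the last step left them, time stands still between calls to the robot, and variables do not carry over. Pictures are saved under pics/ and viewed, at most 10 in all, crops included, and the job is handed in when it is done.

Besides the shell and the picture viewer there is one more tool, called after "Call:" as a command line: name --pt "numbers of a row" for each row, then --argument value for the rest. servo_tool: Moves the arm, as the interface text tells. Scaled input: -1 to 1 covers 0.1 m each way for a shift and pi/2 rad each way for a turn. Its arguments: {"type":"object","properties":{"plan":{"type":"array","items":{"type":"array","items":{"type":"number"}}}},"required":["plan"]}

```bash
mkdir -p pics; cat > h.py <<'E'
import cv2,numpy as np
from bench import robot
def snap(c,n):
    im=robot.snapshot(c); cv2.imwrite(f'pics/{n}.png',im[:,:,::-1]); return im
def cam(c):
    p=robot.camera_params(c); return np.array(p["camera_matrix"]),np.array(p["distortion"]),np.array(p["rvec"],float),np.array(p["tvec"],float)
def toworld(c,uv,z=0.):
    K,D,r,t=cam(c); uv=np.array(uv,float).reshape(-1,1,2)
    d=np.c_[cv2.undistortPoints(uv,K,D)[:,0],np.ones(len(uv))]
    R=cv2.Rodrigues(r)[0]; o=-R.T@t.ravel(); d=d@R
    s=(z-o[2])/d[:,2]; return o+s[:,None]*d
def topix(c,P):
    K,D,r,t=cam(c); return cv2.projectPoints(np.array(P,float).reshape(-1,1,3),r,t,K,D)[0][:,0]
E
python3 - <<'E'
from h import *
for c in("top","side"):
    snap(c,c+'0')
    for t in("mirror","board","foot_push","bowl","mould"):
        for d in robot.find_in(t,c)[:3]: print(c,t,np.round(d["extent"]),round(d["conf"],2))
a=cv2.imread('pics/top0.png');b=cv2.imread('pics/side0.png')
print(robot.get_obs())
E
```

```text
top mirror [208. 306.  51.  43.] 0.9
top mirror [417. 139.  50.  40.] 0.9
top mirror [128. 259.  52.  45.] 0.68
top board [290. 159. 138.  49.] 0.71
top foot_push [208. 307.  49.  40.] 0.85
top foot_push [386. 294.  42.  52.] 0.8
top foot_push [281. 243.  39.  50.] 0.75
top bowl [196. 228.  40.  36.] 0.87
top mould [395. 229.  48.  41.] 0.9
top mould [283. 244.  41.  50.] 0.7
top mould [337. 145.  29.  44.] 0.32
side mirror [184. 204.  41.  48.] 0.93
side mirror [448. 347.  90.  85.] 0.85
side mirror [254. 238.  56.  51.] 0.8
side board [361. 253.  97.  98.] 0.58
side foot_push [186. 206.  43.  51.] 0.78
side foot_push [227. 172.  38.  28.] 0.77
side foot_push [448. 347.  92.  85.] 0.69
side bowl [259. 196.  39.  20.] 0.7
side mould [292. 317.  59.  71.] 0.88
{'time': 0.6, 'joint_positions': array([ 1.20285612e+00,  8.71635228e-02,  1.37066632e+00, -4.39372646e-05,
        1.68362247e+00, -1.03108656e-01]), 'qvel': array([ 0.00018932,  0.00033644, -0.00196535,  0.00017268,  0.0004934 ,
        0.00013661]), 'joint_torque': array([-9.98694595e-04, -3.39777696e+01, -3.02417314e+01,  7.17220455e-02,
        2.37959228e-02, -2.64011192e-05]), 'tool_pos': array([0.14399265, 0.53083861, 0.19784294]), 'ee_rot': array([3.14145755e+00, 5.78705951e-05, 2.87675614e+00]), 'wrist_force': array([-0.86532657, -0.31814996,  0.1644772 ]), 'wrist_torque': array([-0.013492  ,  0.03040739, -0.00833048]), 'finger_force': 0.0, 'width': 0.09412040532337404}
```

View pics/top0.png

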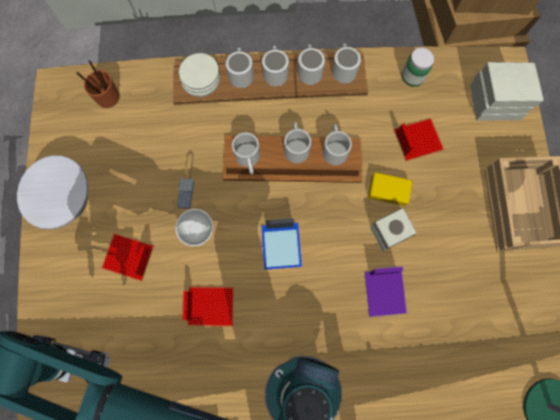

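View pics/side0.png

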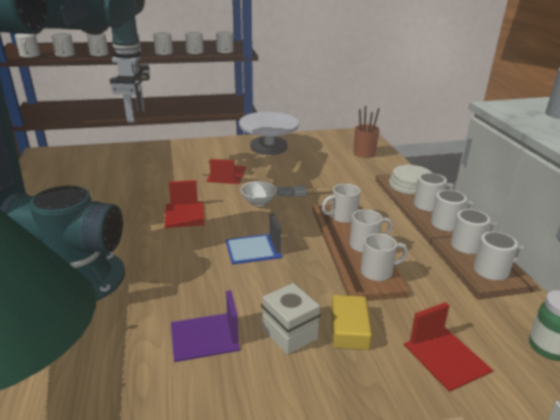

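Top view: mirrors are at (281,245) blue with pale glass, (386,294) purple, and (128,259), (208,306), (417,139) red. The blue one fits, being blue with glass and lying directly in front of the three-mug board at (292,158), with its foot at the board side (279,222). I'll confirm it in a crop and measure.

```bash
cat > m.py <<'E'
from h import *
from scipy.optimize import least_squares
im=cv2.imread('pics/top0.png'); hsv=cv2.cvtColor(im,cv2.COLOR_BGR2HSV)
m=((hsv[...,0]>85)&(hsv[...,0]<125)&(hsv[...,1]>40)&(hsv[...,2]>100)).astype(np.uint8); w=np.zeros_like(m); w[210:280,250:315]=1; m*=w
cs=max(cv2.findContours(m,0,1)[0],key=cv2.contourArea)
b=cv2.boxPoints(cv2.minAreaRect(cs)); P=toworld("top",b,.006)
print(np.round(b),np.round(P,3)[:,:2].tolist()); print([round(np.linalg.norm(P[i]-P[i-1]),3) for i in range(4)])
c=P.mean(0)
e=[P[1]-P[0],P[2]-P[1]]
for v in e: print('dir',np.round(v[:2]/np.linalg.norm(v),3), np.arctan2(v[1],v[0]))
print('c',c)
# board near edge: bottom row pixels
print('tcp px',topix("top",[[0,0,0],[.5,0,0],[.4,0,0]]).round())
big=cv2.resize(im[110:290,150:430],None,fx=2.8,fy=2.8,interpolation=cv2.INTER_CUBIC); cv2.imwrite('pics/crop.png',big)
for n,q in [('edge',[(224,180),(290,181),(360,181)]),('edgetop',[(224,173),(290,174),(360,175)])]: print(n,toworld("top",q,0 if n=='edge' else .02).round(3).tolist())
for n,q in [('bowl',(195,243)),('mould',(395,247)),('purple',(386,270))]: print(n,toworld("top",q,0).round(3))
E
python3 m.py
```

```text
[[260. 225.]
 [298. 222.]
 [301. 266.]
 [264. 269.]] [[0.489, 0.098], [0.492, -0.014], [0.361, -0.016], [0.359, 0.094]]
[np.float64(0.13), np.float64(0.112), np.float64(0.13), np.float64(0.109)]
dir [ 0.026 -1.   ] -1.5451229811841654
dir [-1.    -0.016] -3.1258924889345696
c [0.42530639 0.04046395 0.006     ]
tcp px [[303. 395.]
 [293. 220.]
 [295. 254.]]
edge [[0.635, 0.203, 0.0], [0.621, 0.003, 0.0], [0.61, -0.21, 0.0]]
edgetop [[0.651, 0.2, 0.02], [0.637, 0.002, 0.02], [0.624, -0.208, 0.02]]
bowl [[0.446 0.293 0.   ]]
mould [[ 0.403 -0.296  0.   ]]
purple [[ 0.337 -0.263  0.   ]]
```

View pics/crop.png

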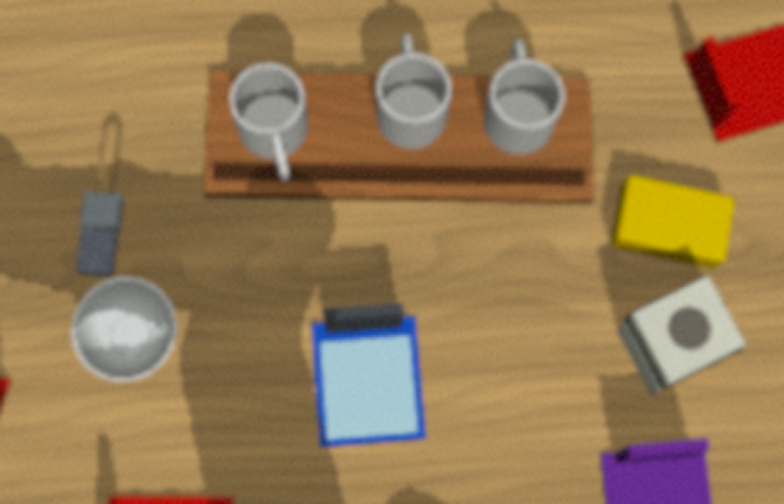

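The crop confirms it: blue panel with pale glass at crop (365,380) and its dark steel foot at (365,318) on the board side. The heel is at about (0.490, 0.042) with yaw about 0.02, and the board edge is at x≈0.62 with yaw about -0.06. I'll move over first.

Call:
servo_tool --pt "-0.94 -0.78 0 0 0 -0.181 40" --pt "-0.94 -0.78 0 0 0 -0.181 40" --pt "-0.94 -0.78 0 0 0 -0.181 40" --pt "-0.94 -0.78 0 0 0 -0.181 40"

```text
time: 0.93
tool_pos: [0.2174, 0.4267, 0.1981]
ee_rot: [-3.139, 0.003, -3.126]
wrist_force: [0.6, 0.1, 0.4]
width: 0.0707
finger_force: 0.0
```

Call:
servo_tool --pt "-0.56 -0.97 0 0 0 0 40" --pt "-0.56 -0.97 0 0 0 0 40" --pt "-0.56 -0.97 0 0 0 0 40"

```text
time: 1.18
tool_pos: [0.2729, 0.3333, 0.198]
ee_rot: [-3.141, 0.001, -3.123]
wrist_force: [1.1, -0.0, -0.2]
width: 0.0511
finger_force: 0.0
```

Call:
servo_tool --pt "-0.56 -0.97 0 0 0 0 40" --pt "-0.56 -0.97 0 0 0 0 40" --pt "-0.56 -0.97 0 0 0 0 40"

```text
time: 1.43
tool_pos: [0.3311, 0.2371, 0.1981]
ee_rot: [-3.141, 0.001, -3.124]
wrist_force: [0.1, 1.2, -0.1]
width: 0.0403
finger_force: 0.0
```

Call:
servo_tool --pt "-0.56 -0.97 0 0 0 0 40" --pt "-0.56 -0.97 0 0 0 0 40" --pt "-0.56 -0.97 0 0 0 0 40"

```text
time: 1.68
tool_pos: [0.3892, 0.141, 0.1981]
ee_rot: [-3.141, 0.002, -3.124]
wrist_force: [0.9, 0.6, -0.5]
width: 0.0401
finger_force: 0.0
```

Call:
servo_tool --pt "-0.45 -0.97 0.4 0 0 0 40" --pt "-0.45 -0.97 0.4 0 0 0 40" --pt "-0.45 -0.97 0.4 0 0 0 40" --pt "-0.45 -0.97 0.4 0 0 0 40"

```text
time: 2.02
tool_pos: [0.4352, 0.0433, 0.1551]
ee_rot: [-3.14, -0.004, -3.129]
wrist_force: [-0.2, -0.1, 0.4]
width: 0.0399
finger_force: 0.0
```

```bash
python3 - <<'E'
from h import *
a=snap("side","s1"); b=snap("top","t1")
c=np.hstack([cv2.resize(a[150:350,150:400],(500,400)),cv2.resize(b[130:290,230:350],(300,400))]); cv2.imwrite('pics/c1.png',c[:,:,::-1])
o=robot.get_obs(); print(o["tool_pos"],o["ee_rot"],o["width"])
E
```

```text
[0.43475122 0.04691234 0.15728257] [ 3.14064095e+00 -1.52497083e-03 -3.12480956e+00] 0.0398481774636021
```

View pics/c1.png

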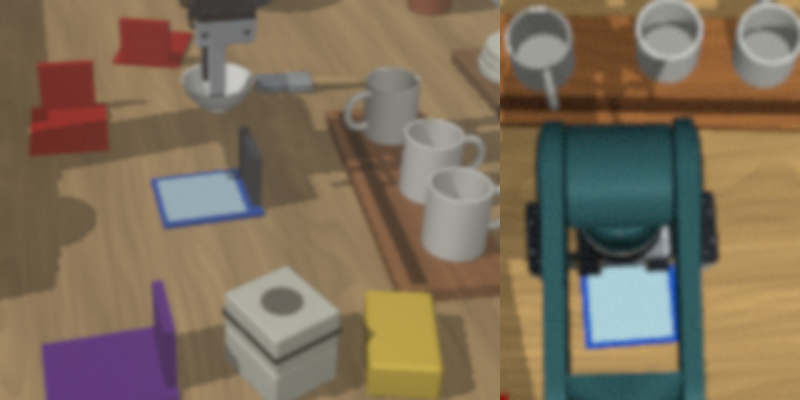

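The crop shows the fingers above the panel, behind the upright foot at (250,170). Next I descend and push the foot slowly.

Call:
servo_tool --pt "0 -0.03 0.4 0 0 0 40" --pt "0 -0.03 0.8 0 0 0 40" --pt "0 -0.03 0.87 0 0 0 40" --pt "0 -0.03 0.87 0 0 0 40"

```text
time: 2.45
tool_pos: [0.4322, 0.0456, 0.0686]
ee_rot: [3.141, -0.006, -3.12]
wrist_force: [-0.2, -0.4, -0.2]
width: 0.04
finger_force: 0.0
```

Call:
servo_tool --pt "-0.1 0 0 0 0 0 40" --pt "-0.2 0 0 0 0 0 40" --pt "-0.25 0 0 0 0 0 40" --pt "-0.28 0 0 0 0 0 40" --pt "-0.31 0 0 0 0 0 40" --pt "-0.34 0 0 0 0 0 40" --pt "-0.37 0 0 0 0 0 40" --pt "-0.4 0 0 0 0 0 40" --pt "-0.43 0 0 0 0 0 40" --pt "-0.45 0 0 0 0 0 40" --pt "-0.45 0 0 0 0 0 40"

```text
time: 3.37
tool_pos: [0.4802, 0.0451, 0.0707]
ee_rot: [3.141, 0.0, -3.122]
wrist_force: [-0.6, 0.3, 0.5]
width: 0.0398
finger_force: 0.6
```

```bash
python3 - <<'E'
from h import *
a=snap("side","s2"); cv2.imwrite('pics/c2.png',cv2.resize(a[170:290,200:400],(600,360))[:,:,::-1])
o=robot.get_obs(); print(o["tool_pos"],o["wrist_force"])
E
```

```text
[0.47988636 0.04507432 0.0706896 ] [-1.90932861 -0.65661698  1.18393986]
```

View pics/c2.png

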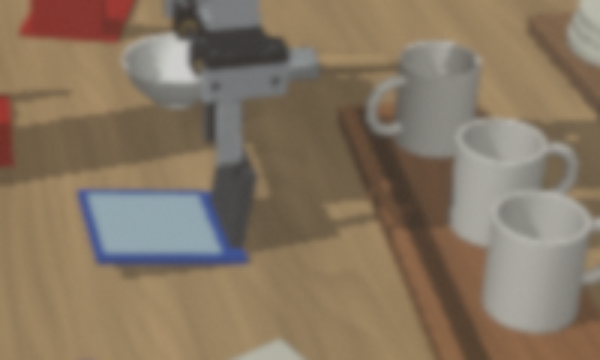

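It is tipping: the panel's near edge (170,265) is lifting off its shadow. I'll continue.

Call:
servo_tool --pt "-0.03 0 0 0 0 0 40" --pt "-0.06 0 0 0 0 0 40" --pt "-0.09 0 0 0 0 0 40" --pt "-0.12 0 0 0 0 0 40" --pt "-0.15 0 0 0 0 0 40" --pt "-0.18 0 0 0 0 0 40" --pt "-0.21 0 0 0 0 0 40" --pt "-0.24 0 0 0 0 0 40" --pt "-0.28 0 0 0 0 0 40" --pt "-0.32 0 0 0 0 0 40" --pt "-0.36 0 0 0 0 0 40" --pt "-0.36 0 0 0 0 0 40"

```text
time: 4.42
tool_pos: [0.5167, 0.0458, 0.0709]
ee_rot: [3.142, 0.001, -3.122]
wrist_force: [-0.5, 0.1, 0.7]
width: 0.0403
finger_force: 0.5
```

```bash
python3 - <<'E'
from h import *
a=snap("side","s3"); cv2.imwrite('pics/c3.png',cv2.resize(a[150:290,200:400],(600,420))[:,:,::-1])
o=robot.get_obs(); print(o["tool_pos"],o["wrist_force"])
E
```

```text
[0.51634867 0.04576299 0.07086726] [-0.06312426 -0.3707612   1.08695797]
```

View pics/c3.png

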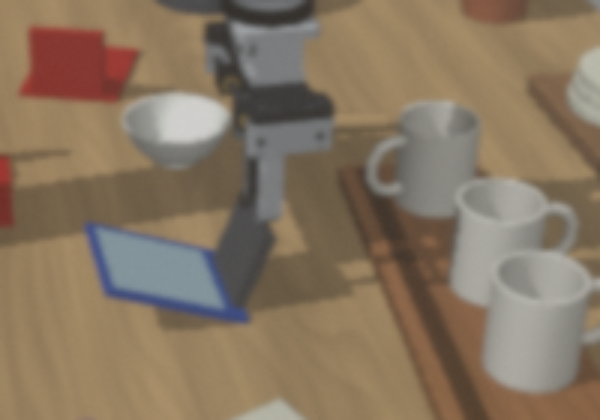

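The mirror is at about 30° and still held; I push on.

Call:
servo_tool --pt "-0.03 0 0 0 0 0 40" --pt "-0.06 0 0 0 0 0 40" --pt "-0.09 0 0 0 0 0 40" --pt "-0.12 0 0 0 0 0 40" --pt "-0.15 0 0 0 0 0 40" --pt "-0.18 0 0 0 0 0 40" --pt "-0.2 0 0 0 0 0 40" --pt "-0.2 0 0 0 0 0 40" --pt "-0.2 0 0 0 0 0 40" --pt "-0.2 0 0 0 0 0 40"

```text
time: 5.3
tool_pos: [0.5357, 0.0462, 0.0707]
ee_rot: [3.141, -0.0, -3.122]
wrist_force: [-0.9, -0.1, -0.4]
width: 0.0396
finger_force: 0.0
```

```bash
python3 - <<'E'
from h import *
a=snap("side","s4"); cv2.imwrite('pics/c4.png',cv2.resize(a[150:290,200:400],(600,420))[:,:,::-1])
o=robot.get_obs(); print(o["tool_pos"],o["wrist_force"])
E
```

```text
[0.53571505 0.04618156 0.070745  ] [ 0.70776966 -0.04545106  0.33242518]
```

View pics/c4.png

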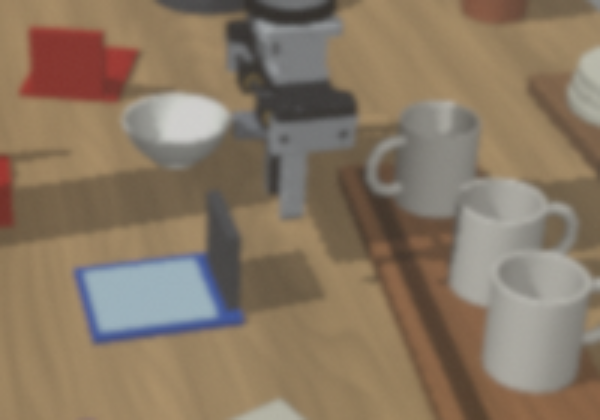

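It has dropped back onto its back in the same place, with the fingers now past the foot. I'll fit the tilt angle from the earlier picture to see why.

```bash
cat > f.py <<'E'
from h import *
from scipy.optimize import least_squares
def corners(hx,hy,yaw,phi): # panel front-face corners: free far(+y), free near(-y), heel near
    f=np.array([np.sin(phi),0,np.cos(phi)]);u=np.array([-np.cos(phi),0,np.sin(phi)])
    L=[.13*u+.006*f+[0,.055,0],.13*u+.006*f+[0,-.055,0],.006*f+[0,-.055,0]]
    c,s=np.cos(yaw),np.sin(yaw);R=np.array([[c,-s,0],[s,c,0],[0,0,1]])
    return np.array(L)@R.T+[hx,hy,0]
def fit(px,name="side"):
    px=np.array(px)
    r=least_squares(lambda p:(topix(name,corners(*p))-px).ravel(),[.49,.04,0,.2]);return r.x,np.sqrt(2*r.cost/6)
if __name__=="__main__":
    q=lambda x,y,oy:(200+x/3,oy+y/3)
    print('c2',fit([q(80,190,170),q(98,262,170),q(247,262,170)]))
    print('c3',fit([q(87,222,150),q(107,294,150),q(248,320,150)]))
    print('c4',fit([q(76,268,150),q(95,341,150),q(243,323,150)]))
    for T in [(.516,.046,.054),(.536,.046,.054),(.48,.046,.054)]: print(topix("side",[T]).round(1), 'crop', ((topix("side",[T])-[200,150])*3).round())
E
python3 f.py
```

```text
c2 (array([0.4899528 , 0.03243726, 0.00385944, 0.14656674]), np.float64(0.2499216466071161))
c3 (array([0.48939974, 0.03501125, 0.0164322 , 0.36407965]), np.float64(0.3400358386448553))
c4 (array([0.48800467, 0.03199302, 0.00649662, 0.00530783]), np.float64(0.44697622255682506))
[[286.6 226.4]] crop [[260. 229.]]
[[294.  225.6]] crop [[282. 227.]]
[[273.2 227.8]] crop [[220. 233.]]
```

```bash
python3 - <<'E'
from h import *
for x in (.528,.536,.544):
  for y in (.02,.072):
    print(x,y,[((topix("side",[(x,y,z)])[0]-[200,150])*3).round().tolist() for z in (.054,.07,.085)])
a=cv2.imread('pics/s4.png'); c=a[170:240,260:330]
b=cv2.imread('pics/s3.png')[170:240,250:320]
cv2.imwrite('pics/c5.png',np.hstack([cv2.resize(c,(400,400),interpolation=cv2.INTER_CUBIC),cv2.resize(b,(400,400),interpolation=cv2.INTER_CUBIC)]))
E
```

```text
0.528 0.02 [[280.0, 243.0], [281.0, 228.0], [281.0, 213.0]]
0.528 0.072 [[266.0, 213.0], [267.0, 197.0], [267.0, 183.0]]
0.536 0.02 [[289.0, 242.0], [290.0, 227.0], [290.0, 212.0]]
0.536 0.072 [[275.0, 212.0], [276.0, 196.0], [276.0, 182.0]]
0.544 0.02 [[298.0, 241.0], [299.0, 226.0], [299.0, 211.0]]
0.544 0.072 [[284.0, 211.0], [284.0, 195.0], [285.0, 181.0]]
```

View pics/c5.png

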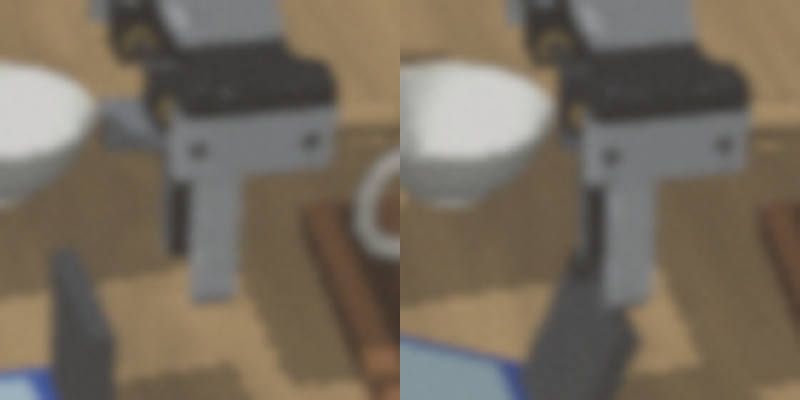

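The crop shows the fingertips passing above the foot's top edge, tip at (215,300). They are really about 75–80 mm up, not 54, so the foot slipped under them. I'll go back and push about 20 mm lower.

Call:
servo_tool --pt "0 -0.07 -0.4 0 0 0 40" --pt "0 -0.07 -0.55 0 0 0 40" --pt "0.4 -0.07 -0.55 0 0 0 40" --pt "0.8 -0.07 -0.55 0 0 0 40" --pt "1.0 -0.07 -0.55 0 0 0 40" --pt "1.0 -0.07 -0.55 0 0 0 40"

```text
time: 5.85
tool_pos: [0.4327, 0.0374, 0.1258]
ee_rot: [3.141, -0.001, -3.122]
wrist_force: [0.5, 0.1, -0.6]
width: 0.0401
finger_force: 0.0
```

Call:
servo_tool --pt "0 0 0.4 0 0 0 40" --pt "0 0 0.65 0 0 0 40" --pt "0 0 0.77 0 0 0 40" --pt "0 0 0.77 0 0 0 40" --pt "0 0 0.77 0 0 0 40"

```text
time: 6.27
tool_pos: [0.4363, 0.0372, 0.0485]
ee_rot: [3.141, -0.001, -3.122]
wrist_force: [0.7, 0.3, -0.5]
width: 0.04
finger_force: 0.0
```

```bash
python3 - <<'E'
from h import *
a=snap("side","s6"); cv2.imwrite('pics/c6.png',cv2.resize(a[150:290,200:400],(600,420))[:,:,::-1])
o=robot.get_obs(); print(o["tool_pos"],o["wrist_force"])
E
```

```text
[0.43718333 0.03718721 0.04958448] [-0.81341365  0.25939235  0.36196972]
```

View pics/c6.png

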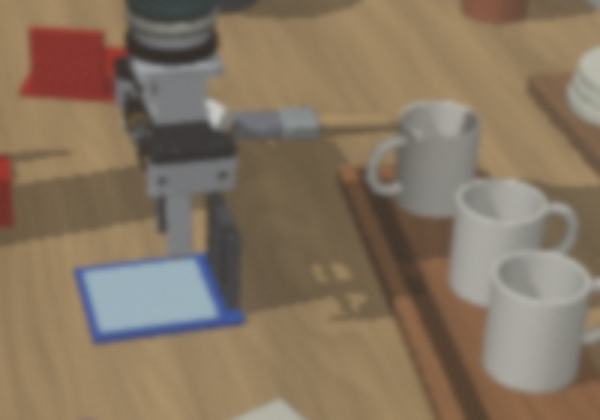

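The fingers are now lower, with the tip at (180,253), below the foot's top edge at (215,195). Pushing again.

Call:
servo_tool --pt "-0.2 0 0 0 0 0 40" --pt "-0.3 0 0 0 0 0 40" --pt "-0.34 0 0 0 0 0 40" --pt "-0.38 0 0 0 0 0 40" --pt "-0.42 0 0 0 0 0 40" --pt "-0.46 0 0 0 0 0 40" --pt "-0.5 0 0 0 0 0 40" --pt "-0.54 0 0 0 0 0 40" --pt "-0.58 0 0 0 0 0 40" --pt "-0.62 0 0 0 0 0 40" --pt "-0.64 0 0 0 0 0 40" --pt "-0.64 0 0 0 0 0 40"

```text
time: 7.32
tool_pos: [0.5006, 0.0384, 0.0488]
ee_rot: [3.142, 0.0, -3.122]
wrist_force: [-0.9, 0.3, 0.0]
width: 0.0402
finger_force: 0.0
```

```bash
cat > seg.py <<'E'
from h import *
def seg(n):
    im=snap("side",n)[:,:,::-1]; h=cv2.cvtColor(np.ascontiguousarray(im),cv2.COLOR_BGR2HSV).astype(int)
    blue=((h[...,0]>105)&(h[...,0]<125)&(h[...,1]>130)); glass=((h[...,0]>85)&(h[...,0]<110)&(h[...,1]>35)&(h[...,1]<130)&(h[...,2]>90))
    for k,m in(('blue',blue),('glass',glass)):
        m=m.astype(np.uint8); m[:, :200]=0; m[:,340:]=0; m[:160]=0; m[290:]=0
        cs=cv2.findContours(m,0,1)[0]
        if cs:
            c=max(cs,key=cv2.contourArea); print(k,cv2.contourArea(c),cv2.boundingRect(c),cv2.approxPolyDP(c,3,True).reshape(-1,2).tolist())
    o=robot.get_obs(); print(o["tool_pos"].round(4),o["wrist_force"].round(1))
if __name__=="__main__":
    import sys; seg(sys.argv[1])
E
python3 seg.py s7
```

```text
blue 0.0 (245, 219, 1, 1) [[245, 219]]
glass 17.0 (251, 227, 25, 22) [[251, 227], [275, 248], [269, 233], [273, 246]]
[0.5003 0.0385 0.0487] [ 0.9 -0.6  0.5]
```

```bash
cat > seg.py <<'E'
from h import *
import sys
def seg(n,read=False):
    im=(cv2.imread(f'pics/{n}.png')[:,:,::-1] if read else snap("side",n)).astype(int)
    d=im[...,2]-im[...,0]
    m=(d>20).astype(np.uint8); m[:,:200]=0; m[:,360:]=0; m[:150]=0; m[290:]=0
    c=max(cv2.findContours(m,0,1)[0],key=cv2.contourArea); print(n,cv2.contourArea(c),cv2.boundingRect(c),cv2.approxPolyDP(c,2.5,True).reshape(-1,2).tolist())
seg(sys.argv[1],len(sys.argv)>2)
o=robot.get_obs(); print(o["tool_pos"].round(4),o["wrist_force"].round(1))
E
python3 seg.py s3 1; python3 seg.py s7 1
```

```text
s3 910.5 (229, 224, 53, 33) [[229, 225], [235, 247], [281, 256], [270, 234]]
[0.5003 0.0385 0.0487] [ 0.9 -0.6  0.5]
s7 165.5 (240, 208, 42, 49) [[240, 208], [247, 228], [281, 256], [251, 228], [244, 210]]
[0.5003 0.0385 0.0487] [ 0.9 -0.6  0.5]
```

```bash
python3 -c "
from f import *
print(fit([(240,208),(247,229),(281.5,256.5)]))"
```

```text
(array([0.4850623 , 0.03765141, 0.01010692, 0.81489093]), np.float64(0.4153671876108088))
```

The tilt is at 47°; I push on a little.

Call:
servo_tool --pt "-0.04 0 0 0 0 0 40" --pt "-0.08 0 0 0 0 0 40" --pt "-0.12 0 0 0 0 0 40" --pt "-0.16 0 0 0 0 0 40" --pt "-0.2 0 0 0 0 0 40" --pt "-0.2 0 0 0 0 0 40" --pt "-0.2 0 0 0 0 0 40"

```text
time: 7.95
tool_pos: [0.5201, 0.0388, 0.0486]
ee_rot: [3.142, -0.0, -3.122]
wrist_force: [0.7, 0.0, 0.0]
width: 0.0401
finger_force: 0.0
```

```bash
python3 seg.py s8
```

```text
s8 470.0 (272, 195, 13, 62) [[273, 195], [273, 237], [282, 256], [284, 213]]
[0.5199 0.0389 0.0486] [-0.4  1.2 -1. ]
```

```bash
python3 - <<'E'
from h import *
from scipy.optimize import least_squares
px=np.array([(273,195),(273,237),(282.5,256.5),(284,213)])
def cor(p):
    hx,hy,yaw,t=p; u=np.array([np.sin(t),0,np.cos(t)])*.13
    L=np.array([u+[0,.055,0],[0,.055,0],[0,-.055,0],u+[0,-.055,0]]); c,s=np.cos(yaw),np.sin(yaw)
    return L@np.array([[c,-s,0],[s,c,0],[0,0,1]]).T+[hx,hy,0]
r=least_squares(lambda p:(topix("side",cor(p))-px).ravel(),[.49,.04,0,0]); print(r.x,r.fun.round(1))
im=cv2.imread('pics/s8.png'); cv2.imwrite('pics/c8.png',cv2.resize(im[150:290,220:360],(560,560),interpolation=cv2.INTER_CUBIC))
E
```

```text
[0.49057923 0.03773995 0.03899642 0.00089599] [ 0.  -1.5 -0.4 -1.8  0.4  1.5 -0.   1.4]
```

The panel now stands: the side-view fit gives 0.0 rad tilt, heel at (0.4906, 0.038), so the mirror is on its foot. Next I lift straight out, and compute the board edge and the finger-tip offset.

Call:
servo_tool --pt "0 0 -0.2 0 0 0 40" --pt "0 0 -0.5 0 0 0 40" --pt "0 0 -0.8 0 0 0 40" --pt "0 0 -1.0 0 0 0 40"

```text
time: 8.33
tool_pos: [0.5206, 0.0389, 0.1517]
ee_rot: [-3.141, 0.003, -3.122]
wrist_force: [0.1, 0.2, -0.0]
width: 0.0401
finger_force: 0.0
```

Call:
servo_tool --pt "0 0 -0.4 0 0 0 60" --pt "0 0 -0.6 0 0 0 70" --pt "0.3 0 -0.6 0 0 0 70" --pt "0.7 0 -0.6 0 0 0 70" --pt "1.0 0 -0.6 0 0 0 70" --pt "1.0 0 -0.6 0 0 0 70"

```text
time: 8.83
tool_pos: [0.4158, 0.0371, 0.2092]
ee_rot: [3.142, -0.001, -3.122]
wrist_force: [0.6, -0.2, -0.0]
width: 0.0697
finger_force: 0.0
```

```bash
python3 - <<'E'
from h import *
K,D,r,t=cam("top"); print('topcam',(-cv2.Rodrigues(r)[0].T@t.ravel()).round(3))
# board near edge: in each column find the last strong brown->bench transition around rows 172-190
im=cv2.imread('pics/top0.png').astype(int)
g=cv2.GaussianBlur(im.astype(np.uint8),(3,3),0).astype(int).sum(2)
pts=[]
for c in list(range(228,268,3))+list(range(310,358,3)):
    d=g[174:190,c]-g[172:188,c]; i=int(d.argmax()); 
    s=d[max(i-2,0):i+3]; k=np.arange(max(i-2,0),max(i-2,0)+len(s)); pts.append((c,173+(k*np.maximum(s,0)).sum()/np.maximum(s,0).sum()))
W=toworld("top",pts,0); p=np.polyfit(W[:,1],W[:,0],1); res=W[:,0]-np.polyval(p,W[:,1]); k=abs(res)<.004
p=np.polyfit(W[k,1],W[k,0],1); print('edge x=%.4f%+.4f y'%(p[1],p[0]),k.sum(),len(k),'at .038',np.polyval(p,.038))
print('c6 tip',[ (topix("side",[(.437,y,z)])[0]).round(1).tolist() for y in(.005,.017) for z in (.03,.045,.06)])
o=robot.get_obs(); print(o["tool_pos"],o["ee_rot"])
E
python3 seg.py s9
```

```text
topcam [0.225 0.048 1.361]
edge x=0.6495+0.1126 y 5 30 at .038 0.6537616050568849
c6 tip [[259.9, 245.8], [259.9, 240.9], [259.9, 236.0], [259.1, 243.3], [259.0, 238.4], [259.0, 233.4]]
[0.41578144 0.03711915 0.20918138] [ 3.14151330e+00 -9.05342873e-04 -3.12187720e+00]
s9 429.5 (273, 194, 11, 63) [[273, 194], [273, 235], [282, 256], [283, 212]]
[0.4183 0.037  0.2093] [ 0.5 -0.5  0.5]
```

The fingertip is effectively about 10 mm behind the reported TCP, and the board edge is at x≈0.6245 at y=0.038, with yaw -0.06. I yaw to the board, then tilt the gripper back 40°, behind the panel.

Call:
servo_tool --pt "0 0.04 0 0 0 0.051 70" --pt "0 0.04 0 0 0 0.051 70" --pt "0 0.04 0 0 0 0.051 70"

```text
time: 9.13
tool_pos: [0.4206, 0.0409, 0.2087]
ee_rot: [3.142, 0.0, 3.083]
wrist_force: [-0.3, -0.3, -0.6]
width: 0.0699
finger_force: 0.0
```

Call:
servo_tool --pt "0 0 0 0 -0.075 0 70" --pt "0 0 0 0 -0.15 0 70" --pt "0 0 0 0 -0.225 0 70" --pt "0 0 0 0 -0.3 0 70" --pt "0 0 0 0 -0.375 0 70" --pt "0 0 0 0 -0.444 0 70" --pt "0 0 0 0 -0.444 0 70" --pt "0 0 0 0 -0.444 0 70"

```text
time: 9.8
tool_pos: [0.4284, 0.0437, 0.2069]
ee_rot: [-3.137, 0.686, 3.083]
wrist_force: [0.5, -0.1, 1.0]
width: 0.0701
finger_force: 0.0
```

Call:
servo_tool --pt "0.2 0 0.24 0 0 0 70" --pt "0.4 0 0.48 0 0 0 70" --pt "0.58 0 0.69 0 0 0 70" --pt "0.58 0 0.69 0 0 0 70"

```text
time: 10.13
tool_pos: [0.4253, 0.043, 0.1125]
ee_rot: [-3.137, 0.679, 3.082]
wrist_force: [-0.1, 0.6, -2.0]
width: 0.0702
finger_force: 0.0
```

Call:
servo_tool --pt "0.15 0 0.18 0 0 0 70" --pt "0.3 0 0.36 0 0 0 70" --pt "0.45 0 0.53 0 0 0 70" --pt "0.55 0 0.65 0 0 0 70" --pt "0.55 0 0.65 0 0 0 70" --pt "0.55 0 0.65 0 0 0 70"

```text
time: 10.63
tool_pos: [0.4292, 0.043, 0.0363]
ee_rot: [-3.138, 0.693, 3.081]
wrist_force: [-0.4, 0.0, 0.1]
width: 0.0702
finger_force: 0.0
```

```bash
python3 seg.py s10; python3 - <<'E'
from h import *
im=cv2.imread('pics/s10.png')
cv2.imwrite('pics/c10.png',cv2.resize(im[150:290,180:360],(720,560),interpolation=cv2.INTER_CUBIC))
E
```

```text
s10 405.5 (272, 194, 12, 63) [[272, 194], [274, 234], [282, 256], [283, 213]]
[0.4299 0.0431 0.0373] [ 0.3 -0.4  0.1]
```

Call:
servo_tool --pt "0.05 0 0.06 0 0 0 70" --pt "0.1 0 0.115 0 0 0 70" --pt "0.1 0 0.115 0 0 0 70" --pt "0.1 0 0.115 0 0 0 70"

```text
time: 11.02
tool_pos: [0.4267, 0.0432, 0.0178]
ee_rot: [-3.139, 0.69, 3.081]
wrist_force: [-0.3, 0.0, 1.1]
width: 0.07
finger_force: 0.0
```

Call:
servo_tool --pt "-0.077 0 0.064 0 0 0 70" --pt "-0.153 0 0.129 0 0 0 70" --pt "-0.23 0 0.193 0 0 0 70" --pt "-0.268 0 0.225 0 0 0 70" --pt "-0.306 0 0.257 0 0 0 70" --pt "-0.345 0 0.289 0 0 0 70" --pt "-0.383 0 0.321 0 0 0 70" --pt "-0.383 0 0.321 0 0 0 70"

```text
time: 11.68
tool_pos: [0.4777, 0.0401, 0.0182]
ee_rot: [-3.139, 0.691, 3.081]
wrist_force: [-0.5, -0.3, -0.7]
width: 0.0697
finger_force: 0.0
```

```bash
python3 seg.py s11; python3 - <<'E'
from h import *
im=cv2.imread('pics/s11.png')
cv2.imwrite('pics/c11.png',cv2.resize(im[150:290,180:360],(720,560),interpolation=cv2.INTER_CUBIC))
E
```

```text
s11 394.5 (272, 194, 12, 63) [[272, 194], [274, 236], [282, 256], [283, 213]]
[0.4772 0.0401 0.018 ] [0.2 0.4 0. ]
```

Call:
servo_tool --pt "-0.006 0 0.07 0 0 0 70" --pt "-0.045 0 0.102 0 0 0 70" --pt "-0.083 0 0.134 0 0 0 70" --pt "-0.121 0 0.166 0 0 0 70" --pt "-0.16 0 0.199 0 0 0 70" --pt "-0.198 0 0.231 0 0 0 70" --pt "-0.236 0 0.263 0 0 0 70" --pt "-0.275 0 0.295 0 0 0 70" --pt "-0.313 0 0.327 0 0 0 70" --pt "-0.351 0 0.359 0 0 0 70" --pt "-0.351 0 0.359 0 0 0 70"

```text
time: 12.65
tool_pos: [0.5263, 0.0371, 0.0119]
ee_rot: [-3.139, 0.689, 3.081]
wrist_force: [-1.9, 0.0, 0.5]
width: 0.07
finger_force: 1.0
```

```bash
python3 seg.py s12; python3 - <<'E'
from h import *
im=cv2.imread('pics/s12.png')
cv2.imwrite('pics/c12.png',cv2.resize(im[150:290,200:380],(720,560),interpolation=cv2.INTER_CUBIC))
E
```

```text
s12 283.0 (288, 192, 11, 64) [[289, 192], [296, 255], [298, 212]]
[0.5262 0.0371 0.012 ] [-2.2  0.2  0.6]
```

It's sliding and upright, with about 17 mm to go.

Call:
servo_tool --pt "-0.03 0 0.026 0 0 0 70" --pt "-0.061 0 0.051 0 0 0 70" --pt "-0.084 0 0.071 0 0 0 70" --pt "-0.1 0 0.084 0 0 0 70" --pt "-0.1 0 0.084 0 0 0 70"

```text
time: 13.12
tool_pos: [0.5391, 0.0362, 0.0118]
ee_rot: [-3.139, 0.689, 3.081]
wrist_force: [-4.4, -0.6, 1.3]
width: 0.0701
finger_force: 1.9
```

Call:
servo_tool --pt "-0.008 0 0.006 0 0 0 70" --pt "-0.015 0 0.013 0 0 0 70" --pt "-0.023 0 0.019 0 0 0 70" --pt "-0.023 0 0.019 0 0 0 70"

```text
time: 13.45
tool_pos: [0.5405, 0.0362, 0.0114]
ee_rot: [-3.138, 0.686, 3.081]
wrist_force: [-21.2, -0.4, 14.5]
width: 0.0701
finger_force: 10.6
```

Contact with the board: force is up to 21 N. I ease off and inspect.

Call:
servo_tool --pt "0.008 0 -0.006 0 0 0 70" --pt "0.015 0 -0.013 0 0 0 70" --pt "0.015 0 -0.013 0 0 0 70"

```text
time: 13.7
tool_pos: [0.5397, 0.0363, 0.0119]
ee_rot: [-3.139, 0.689, 3.081]
wrist_force: [-5.2, 0.5, 2.6]
width: 0.07
finger_force: 2.7
```

```bash
python3 seg.py s13; python3 - <<'E'
from h import *
from f import *
im=cv2.imread('pics/s13.png'); t=snap("top","t13")[:,:,::-1]
cv2.imwrite('pics/c13.png',np.hstack([cv2.resize(im[170:290,240:360],(500,500),interpolation=cv2.INTER_CUBIC),cv2.resize(t[150:240,250:304],(300,500),interpolation=cv2.INTER_CUBIC)]))
E
```

```text
s13 293.0 (293, 192, 11, 64) [[294, 192], [297, 208], [295, 227], [301, 255], [303, 211]]
[0.5397 0.0362 0.0118] [-5.8  0.6  2.3]
```

View pics/c13.png

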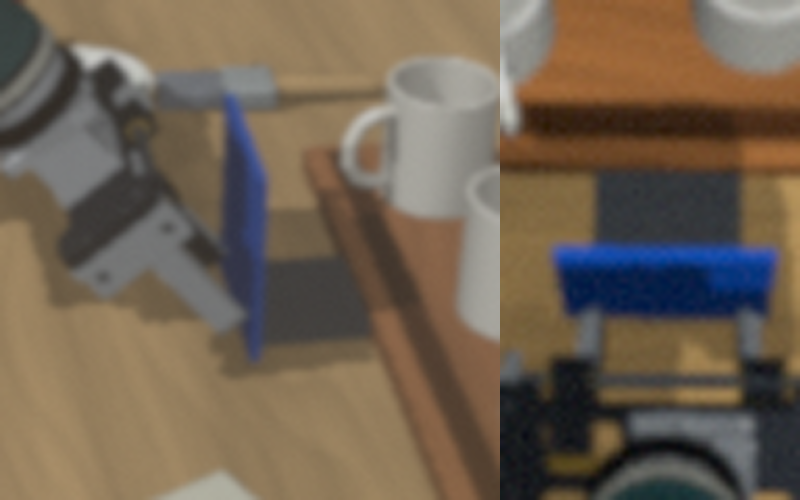

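The last view shows the panel upright, glass facing the mugs. The foot's front meets the board edge across its full width (top crop, row about 170, columns 598–740), with the fingers square behind it. Now I retreat straight back and hand in.

Call:
servo_tool --pt "0.03 0 -0.026 0 0 0 70" --pt "0.1 0 -0.08 0 0 0 70" --pt "0.25 0 -0.21 0 0 0 70" --pt "0.46 0 -0.386 0 0 0 70" --pt "0.7 0 -0.59 0 0 0 70" --pt "0.7 0 -0.59 0 0 0 70" --pt "0.6 0 -0.7 0 0 0 70" --pt "0.55 0 -0.75 0 0 0 70" --pt "0.55 0 -0.75 0 0 0 70"

```text
time: 14.55
tool_pos: [0.4533, 0.0418, 0.0391]
ee_rot: [-3.139, 0.698, 3.081]
wrist_force: [0.7, -0.1, 0.7]
width: 0.0702
finger_force: 0.0
```

```bash
python3 seg.py s14; python3 - <<'E'
from h import *
a=snap("top","t14").astype(int); b=cv2.imread('pics/t13.png')[:,:,::-1].astype(int)
print('change near foot/mugs (rows150-205):',abs(a-b)[130:205,220:365].mean().round(2), 'max',cv2.blur(abs(a-b).sum(2).astype(np.float32),(3,3))[130:205,220:365].max())
c=cv2.imread('pics/top0.png')[:,:,::-1].astype(int); print('mugs vs start',abs(a-c)[125:165,230:355].mean().round(2))
# foot/board gap profile
for col in (270,274,278,282,286): print(col,a[174:190,col].sum(1).tolist())
E
```

```text
s14 381.5 (293, 192, 11, 64) [[294, 192], [295, 235], [301, 255], [303, 211]]
[0.4525 0.0417 0.0375] [ 0.4 -0.8  0.3]
change near foot/mugs (rows150-205): 4.16 max 125.44444
mugs vs start 2.38
270 [138, 199, 212, 215, 206, 185, 168, 158, 161, 170, 154, 161, 165, 161, 165, 167]
274 [134, 201, 225, 217, 200, 189, 167, 164, 163, 175, 167, 165, 151, 154, 168, 165]
278 [137, 203, 217, 221, 210, 189, 168, 156, 167, 170, 162, 161, 165, 161, 163, 156]
282 [141, 204, 232, 217, 224, 216, 171, 164, 174, 161, 154, 163, 159, 160, 167, 159]
286 [138, 187, 219, 234, 219, 217, 178, 165, 159, 162, 171, 156, 159, 163, 172, 171]
```

```bash
python3 -c "
from bench import robot
print(robot.close_job())"
```

```text
the job is handed in; nothing more can be done
None
```

The mirror now stands on its foot with the glass facing the mugs and the foot flush against the board edge, and the job is handed in. My first tipping push slipped over the foot, so I repeated it lower, and I saw no sign that the mugs were disturbed.

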